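# Open the spirits locker and hold its key turned

## Robot

A 6-joint arm with a two-finger parallel gripper is mounted at the origin on a cart in front of the work surface, level with it; the furniture and walls round the work are solid. World frame = base frame: x ahead of the robot, y to its left, z up, the work surface at z = 0. Lengths are in m, angles in rad, forces in N, time in s.
With the tool pointing down it reaches from about 0.35 to 0.775 m from the base axis. Payload 5.5 kg.
Tool frame: the origin (TCP) lies at the very end of the fingers, on their centre line; the grasp point (between the pads) lies r.grasp_offset behind it (r.grasp_offset is the distance from the TCP to the grasp point, in m); z points along the fingers, y is the line along which they close (so a half turn about z gives the same grasp; the last joint's range is limited). The gripper opens to 85 mm and grips with 20 to 120 N. Pads are 22 mm wide; open, the fingers measure 114 mm over their backs; the gripper's body (76 mm by 85 mm) begins 54 mm behind the grasp point. The pads swing forward as they close: fully open they stand 13 mm farther back than shut.
Start: joints at [-1.348, 0.313, 0.046, 1.304, 0, 1.431], TCP at [0.204, -0.538, 0.231] pointing down, gripper open.
Joint ranges: [-2.76, 2.76], [-0.86, 1.69], [-1.03, 1.26], [-2.2, 2.34], [-1.47, 1.5], [-3.14, 3.14]. Speed limits (rad/s): [2.57, 2.57, 3.14, 3.14, 3.14, 3.14].

## Interface

Orientations are given as a unit quaternion [w, x, y, z].
In Python, from cell import monitor, camera, workorder, r gives the robot as it stands.
- The arm moves only by the tool send_rows, never from a script. Its argument "moves" is a list of rows, each a list of 7 numbers: the opening, from 0 (shut) to 1 (fully open), then the shift along the tool's x, y, z normalised to -1 to 1, where 1 is 4 cm, then the turn, a rotation vector about the tool's x, y, z normalised to -1 to 1, where 1 is 8 degrees. In form: [[hand, dx, dy, dz, wx, wy, wz], ...]. A call has 1 to 10 rows; each row shifts and turns the commanded pose from where the row before left it, along the tool's axes as they then stand; what a row does not reach is not made up. A row lasts 1/8 s, in which the tool goes at most 62.5 mm and 10.7 degrees, less where a joint would pass 70% of its speed; a pose out of reach is approached as far as the arm can. A call with a number of a shift or a turn outside -1 to 1 is refused whole. A call with a gripper value outside its range is refused whole. The fingers move at their own pace and stop on an object; the grip force is fixed at half the most. Time passes only in rows, so rows that do not move let the fingers close. It gives the time, the measured TCP pose, the force, the opening and the grip force at its end, in the units of the state.
- monitor.sense(): the state, without advancing time (a new reading comes with each control period).
- camera(name): name is "side" or "top" or "wrist"; returns a dict with "image" (400x640x3 uint8, red, green, blue), "intrinsics" (3x3 intrinsics, pixels), "rvec" (rotation vector, rad) and "tvec" (3), from world to camera coordinates, as OpenCV has them. Camera axes: x right, y down, z forward; pixel columns grow to the right and rows downward; lengths in m; the calibration is good to about 2 mm. A picture is of the moment at which its call begins. There is no depth.
- workorder.sign_off(): hands the job in; it is judged then, once.
The state is a dict: "t": time; "qpos": joint angles; "qvel": joint speeds; "joint_efforts": joint torques, N m; "tool_pos": TCP position; "tcp_rot": TCP orientation; "wrist_force": force on the tool from outside, world axes, zero at the start; "moment": the same for the moment, N m; "width": finger opening in m; "grip_force": force on a finger pad.
Only numpy, scipy, OpenCV 4.12 (cv2) and the standard library are available. Lean on these libraries where they do the work, as an engineer would, in place of code of your own. Each camera call takes 0.05 s, during which the arm holds its last target. There are 200 camera calls.

## Task

The lid latch of the spirits locker springs shut unless its key is held turned. Loosen the black clamp knob on the locker's keyhole cover by turning it anticlockwise, slide the cover fully aside, take the red key from its stand, push it fully home in the keyhole past the sticky pins and turn it clockwise a quarter turn as far as it goes. Finish while holding the key turned, so that someone else can lift the lid, and leave the bottles, jars and other things round about where they stand.

Things in the scene. Friction and masses are not known exactly. Their poses are not given: they have to be found in the camera images.
- locker: Fixed dark wooden chest, 150 (x) by 260 (y) by 60 mm high; origin: centre of its underside, z up. On its top a steel lock case: x -60 to 0, y -70 to 110 mm, top face at z = 90 mm, with guide rails 5 mm high at x = -55.5 and -4.5. The keyhole in that face is hidden at first by the sliding aluminium cover. The lid behind the case (+x) stays shut. Nothing but the knob is higher than 95 mm.
- keyhole (a point): Centre of the keyhole in the lock case's top face, at locker (-30, -45, 90) mm, locker's axes. Slot 28 (y) by 7 mm (x), 2 mm chamfer, in an 8 mm plate. From 13 mm down two rows of sprung pins rub on the blade: about 8 N, then 15 N for the last 4 mm, less while twisting it slightly (0.06 rad) to and fro. Home: key's collar on the top face, blade tip 23 mm below it; only then can the key turn.
- keyhole_cover (a joint): Slide of the keyhole cover (aluminium, 45 by 95 by 4 mm) towards the locker's +y, in m: 0 shut over the keyhole, 0.055 fully open. Friction about 1 N, stays where left. Clamped (a few mm of play) until its knob is loosened by 1.1 rad or more.
- clamp_grip (a point): Grip point of the black clamp knob that rides on the cover: on its vertical axis, 30 mm above the case's top face, locker (-30, 5 + cover opening, 120) mm. Its wing is 34 mm long, 10 mm thick, 16 to 40 mm above that face, over a flat disc 37 mm across, 10 mm high. The point's axes turn with the knob: x along the wing; at knob value 0 parallel to the locker's.
- clamp_knob (a joint): Turn of the clamp knob in rad, anticlockwise from above positive: starts 0 to 0.25 (tight), stop at 1.4 (loose). Friction about 0.03 N m; stays where it is left.
- lock_plug (a joint): Turn of the lock plug with the key in it, in rad, clockwise from above positive: 0 at rest, stop at 1.57. A spring turns it back (about 0.12 N m at the stop), so the key must be held. The blade has about 0.08 rad of play in it.
- key: Loose key, 67 mm long, 60 g, upright in its stand. Origin: tip of the blade, on the axis, z up to the bow. Blade 5 (x) by 26 (y) by 12 mm high, alike both ways round; brass collar 24 mm across, underside at z = 23, top at 27 mm; neck 8 mm thick; red bow 10 (x) by 28 (y) mm from z = 37 to 67. It goes in with its y along the locker's y, either way round.
- key_bow (a point): Centre of the key's red bow, 52 mm above the blade tip on its axis, axes as the key's: grip it here across its 10 mm thickness (x).
- key_stand: Fixed light wooden block, 60 by 70 mm (foot 66 by 76 mm), 35 mm high, origin at the centre of its underside. The key stands in a slot in its top, collar resting on it, key's axes parallel to the stand's; lift it straight up by at least 25 mm to clear.
- shaker: Bystander, leave it alone: steel cocktail shaker, 70 mm wide, 203 mm high; origin at the centre of its underside.
- olive_jar: Bystander, leave it alone: jar with a pale lid, 63 mm wide, 110 mm high; origin at the centre of its underside.
- cruet_1: Bystander, leave it alone: dark stoppered cruet, 53 mm wide, 162 mm high; origin at the centre of its underside.
- bitters_1: Bystander, leave it alone: small brown dropper bottle, 33 mm wide, 102 mm high; origin at the centre of its underside.
- nutmeg_jar: Bystander, leave it alone: spice jar with a dark lid, 44 mm wide, 105 mm high; origin at the centre of its underside.

How it is judged:
On the way, in this order (a step that is already met when the one before it is completed fails the run):
1. the clamp knob is loosened (value of joint clamp_knob above 1.1 rad), for 0.1 s.
2. the keyhole cover is slid aside (value of joint keyhole_cover above 0.045 m), for 0.1 s.
3. the key is lifted out of its stand (height (world z) of key above 0.04 m and contact force between key and the fingers above 1 N), for 0.1 s.
4. the key is fully home in the keyhole, not yet turned (z of key in the frame of keyhole below -0.0195 m and horizontal distance between key and keyhole below 0.004 m and value of joint lock_plug below 0.5 rad), for 0.1 s.
At the end, for the whole second after the job is handed in: The cover is open (more than 45 mm), the key is home (blade tip at least 19.5 mm below the top face of the lock case, within 4 mm of the keyhole's axis, upright within 0.15 rad), the lock plug stands turned more than 1.35 rad and the fingers still hold the key, all through the last second (z of key in the frame of keyhole below -0.0195 m and horizontal distance between key and keyhole below 0.004 m and angle between key's own z axis and vertical below 0.15 rad and value of joint lock_plug above 1.35 rad and value of joint keyhole_cover above 0.045 m and contact force between key and the fingers above 1 N); the arm keeps its last pose, push and grip.
It fails at once if a bystander is pushed away or knocked over (distance of any of shaker, olive_jar, cruet_1, bitters_1, nutmeg_jar from where it was at the start of the episode above 0.03 m or angle between any of shaker, olive_jar, cruet_1, bitters_1, nutmeg_jar's own z axis and vertical above 0.5 rad).
It also fails if it takes over 54 s, if anything falls off the work surface, if the arm or the gripper's body presses on something with over 40 N, if the wrist force passes 120 N, or if a joint passes its speed limit or range.

## Working session

There is one attempt and no reset: what is moved stays moved. The work goes in short steps, Python scripts to look and compute and a tool call to move; the robot and the scene stay as the last step left them, time stands still between calls to the robot, and variables do not carry over. Pictures are saved under pics/ and viewed, at most 10 in all, crops included, and the job is handed in when it is done.

Besides the shell and the picture viewer there is one more tool, called after "Emit:" as name([rows], argument=value, ...), one row to a line, values as JSON. send_rows: Moves the arm, as the interface text tells. Its arguments: {"type":"object","properties":{"moves":{"type":"array"}},"required":["moves"]}

```bash
ls; mkdir -p pics; python3 - <<'E'
from cell import monitor,camera,r
import cv2
print(monitor.sense(), r.grasp_offset)
for n in("top","side"):
    c=camera(n); cv2.imwrite(f"pics/{n}0.png",c["image"][:,:,::-1]); print(n,c["intrinsics"],c["rvec"],c["tvec"])
E
```

```text
pics
{'t': 0.0, 'qpos': array([-1.34763577e+00,  3.14019569e-01,  4.49683624e-02,  1.30358719e+00,
        2.78269632e-05,  1.43118862e+00]), 'qvel': array([-0.00157904,  0.00057634, -0.0006149 , -0.00041789, -0.00041097,
        0.00221197]), 'joint_efforts': array([ 2.91570286e-04, -4.80626643e+01,  2.98534405e+01,  1.92765350e-02,
       -8.56014276e-05, -1.93018525e-05]), 'tool_pos': array([ 0.20392749, -0.53707809,  0.23039362]), 'tcp_rot': array([-9.20811473e-04,  9.83594534e-01,  1.80391085e-01, -2.45649809e-05]), 'wrist_force': array([ 0.10069794, -0.52997887,  0.04459164]), 'moment': array([-0.00429686,  0.02080512,  0.00515567]), 'grip_force': 0.0, 'width': 0.08570944622884542} 0.0187
top [[383.58361077   0.         321.37518469]
 [  0.         383.58361077 191.97430205]
 [  0.           0.           1.        ]] [ 2.16059735 -2.12040967  0.17757683] [-0.09352192  0.5901354   1.17593752]
side [[489.54644967   0.         324.77789195]
 [  0.         489.54644967 206.76284238]
 [  0.           0.           1.        ]] [ 1.86804104 -0.5912656   0.41736851] [-0.50351368  0.20433064  1.18793543]
```

View pics/top0.png

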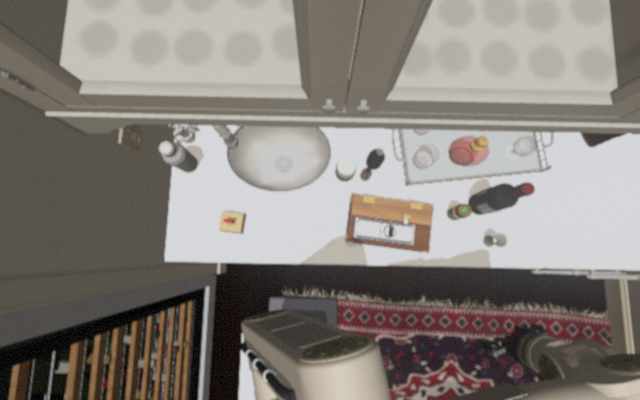

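View pics/side0.png

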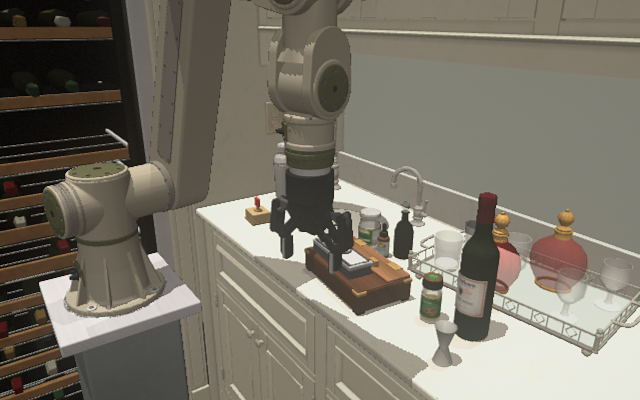

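The top view shows the locker near (390,222), with its cover and knob near (388,231), and the key stand near (232,222). Next I'll zoom in on both.

```bash
cat > h.py <<'E'
import numpy as np,cv2
from scipy.spatial.transform import Rotation as R
from cell import monitor,camera,r
def ray(c,uv,z):
    Rm=cv2.Rodrigues(np.array(c["rvec"]))[0]; C=-Rm.T@c["tvec"]
    d=Rm.T@np.linalg.inv(c["intrinsics"])@np.array([uv[0],uv[1],1.])
    return C+d*(z-C[2])/d[2]
def proj(c,P):
    return cv2.projectPoints(np.array(P,float).reshape(-1,3),np.array(c["rvec"]),np.array(c["tvec"]),c["intrinsics"],None)[0].reshape(-1,2)
E
python3 - <<'E'
from h import *
c=camera("top"); im=c["image"][:,:,::-1]
a=cv2.resize(im[185:260,335:445],None,fx=5,fy=5,interpolation=2)
b=cv2.resize(im[200:245,210:255],None,fx=5,fy=5,interpolation=2)
o=np.zeros((375,780,3),np.uint8);o[:,:550]=a;o[:225,555:780]=b
cv2.imwrite("pics/z1.png",o)
for uv,z in [((390,222),.06),((232,222),.035),((388,231),.12)]: print(ray(c,uv,z))
E
```

```text
[ 0.49900651 -0.29829564  0.06      ]
[0.49169907 0.19972663 0.035     ]
[ 0.46716413 -0.28102455  0.12      ]
```

View pics/z1.png

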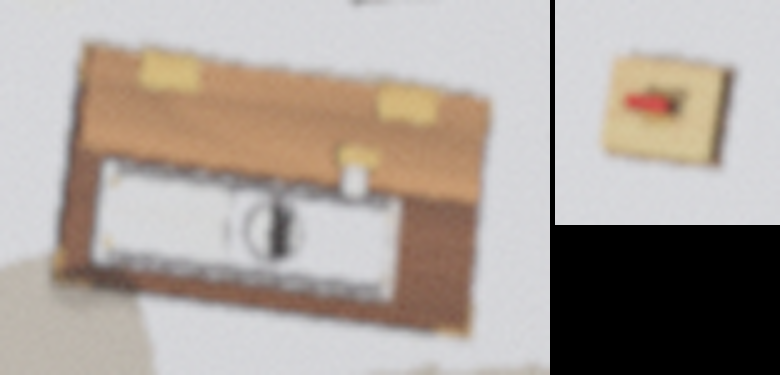

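```bash
python3 - <<'E'
from h import *
c=camera("top")
def f(uv,o,z): return ray(c,((uv[0]+.0)/5+o[0],uv[1]/5+o[1]),z)
def fit(L,W):
    L=np.array(L)[:,:2];W=np.array(W)[:,:2]
    lm=L.mean(0);wm=W.mean(0);H=(L-lm).T@(W-wm);th=np.arctan2(H[0,1]-H[1,0],H[0,0]+H[1,1])
    Rr=np.array([[np.cos(th),-np.sin(th)],[np.sin(th),np.cos(th)]]);t=wm-Rr@lm
    print(np.degrees(th),t,np.abs(L@Rr.T+t-W).max());return th,t
o=(335,185)
W=[f(p,o,.09) for p in[(100,160),(400,200),(390,300),(92,262)]]
fit([(0,.11),(0,-.07),(-.06,-.07),(-.06,.11)],W)
W=[f(p,o,.06) for p in[(85,42),(490,98),(470,335),(55,275)]]
fit([(.075,.13),(.075,-.13),(-.075,-.13),(-.075,.13)],W)
o=(210-111,200)
W=[f(p,o,.035) for p in[(614,57),(728,68),(715,165),(605,152)]]
print(np.array(W)); fit([(.03,.035),(.03,-.035),(-.03,-.035),(-.03,.035)],W)
w=camera("wrist");print(w["rvec"],w["tvec"]);cv2.imwrite("pics/w0.png",w["image"][:,:,::-1])
s=monitor.sense();q=s["tcp_rot"];M=R.from_quat([q[1],q[2],q[3],q[0]]).as_matrix();print(M)
Rm=cv2.Rodrigues(np.array(w["rvec"]))[0];print("cam in tool",M.T@(-Rm.T@w["tvec"]-s["tool_pos"]),M.T@Rm.T)
E
```

```text
-6.27492875634206 [ 0.49627359 -0.29763852] 0.0021750874159714995
-6.910621981133854 [ 0.49819272 -0.29815169] 0.001901722110213222
[[0.52489578 0.23408764 0.035     ]
 [0.51923019 0.16109049 0.035     ]
 [0.45750941 0.16622103 0.035     ]
 [0.46440702 0.23618107 0.035     ]]
-4.329876914252212 [0.4915106  0.19939506] 0.002057433611643955
[-2.37068619  1.63437405  0.25448363] [-0.5746516  -0.04047638  0.38109211]
[[ 9.34924255e-01  3.54847287e-01 -2.01683776e-04]
 [ 3.54847323e-01 -9.34923856e-01  8.72347175e-04]
 [ 1.20991055e-04 -8.87145481e-04 -9.99999599e-01]]
cam in tool [ 0.07668443  0.00037456 -0.14367925] [[ 6.07233901e-04 -9.53395539e-01 -3.01722682e-01]
 [ 9.99999432e-01  8.43204052e-04 -6.51835070e-04]
 [ 8.75870436e-04 -3.01722115e-01  9.53395510e-01]]
```

```bash
cat >> h.py <<'E'
LK=np.radians(-6.6); LT=np.array([.497,-.298])
def loc(x,y): # locker mm -> world
    c,s=np.cos(LK),np.sin(LK); return LT+np.array([c*x-s*y,s*x+c*y])/1000
def st():
    s=monitor.sense();q=s["tcp_rot"];M=R.from_quat([q[1],q[2],q[3],q[0]]).as_matrix();return s,M
def go(p,psi):
    """units: turn (8deg) about tool axes first, then shift (4cm) in turned axes"""
    s,M=st(); T=np.array([[np.cos(psi),np.sin(psi),0],[np.sin(psi),-np.cos(psi),0],[0,0,-1.]])
    w=R.from_matrix(M.T@T).as_rotvec(); d=T.T@(np.array(p)-s["tool_pos"])
    print("t",round(s["t"],2),"turn",np.round(np.degrees(w)/8,3),"shift",np.round(d/.04,3),"j6",s["qpos"][5].round(2),"F",s["wrist_force"].round(1),"w",round(s["width"],4),"g",s["grip_force"])
E
python3 - <<'E'
from h import *
go([*loc(-30,5),.22],LK)
E
```

```text
t 0.25 turn [-6.000e-03  1.000e-03  3.423e+00] shift [ 5.839 -6.911  0.271] j6 1.43 F [-0.8  0.2  0.6] w 0.085 g 0.0
```

Emit:
send_rows([
  [1, 0, 0, 0, 0, 0, 0.85],
  [1, 0, 0, 0, 0, 0, 0.85],
  [1, 0, 0, 0, 0, 0, 0.86],
  [1, 0.83, -0.98, 0, 0, 0, 0.86],
  [1, 0.83, -0.98, 0, 0, 0, 0],
  [1, 0.83, -0.98, 0, 0, 0, 0],
  [1, 0.83, -0.98, 0, 0, 0, 0],
  [1, 0.83, -0.98, 0, 0, 0, 0],
  [1, 0.83, -0.98, 0.1, 0, 0, 0],
  [1, 0.83, -0.98, 0.1, 0, 0, 0],
])

```text
t: 1.5
tool_pos: [0.463, -0.2861, 0.2233]
tcp_rot: [0.0, 0.998, -0.057, 0.0]
wrist_force: [0.1, 0.3, -0.8]
width: 0.0853
grip_force: 0.0
```

```bash
python3 - <<'E'
from h import *
go([*loc(-30,5),.22],LK)
c=camera("wrist");im=c["image"][:,:,::-1].copy()
h=lambda x,y,z:[*loc(x,y),z]
P=[h(0,110,.09),h(0,-70,.09),h(-60,-70,.09),h(-60,110,.09),h(-30,5,.13),h(-30,5,.10)]
for u in proj(c,P): cv2.circle(im,tuple(int(round(v)) for v in u),3,(0,0,255),1)
cv2.imwrite("pics/w1.png",im); np.savez("pics/w1.npz",**{k:c[k] for k in("intrinsics","rvec","tvec")})
E
```

```text
t 1.5 turn [ 0.003 -0.003  0.003] shift [0.129 0.072 0.082] j6 2.56 F [ 0.1  0.3 -0.8] w 0.0853 g 0.0
```

View pics/w1.png

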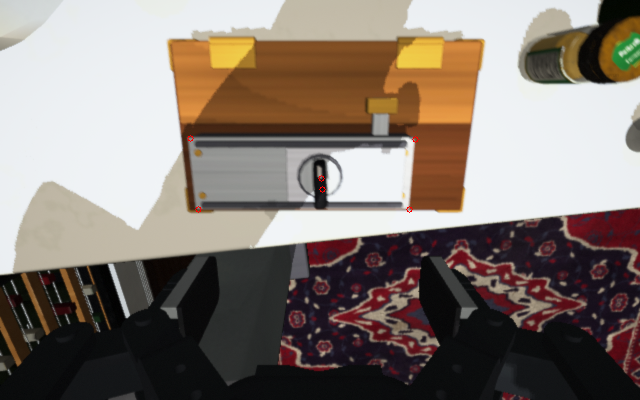

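The wrist view shows the case spanning about (188,137) to (413,210) and the knob near (320,180). My projected circles sit close to both, so I'll zoom in to refine.

```bash
python3 - <<'E'
import cv2
im=cv2.imread("pics/w1.png");cv2.imwrite("pics/w1z.png",cv2.resize(im[125:220,175:430],None,fx=3.1,fy=3.1,interpolation=2))
E
```

```text
(no output)
```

View pics/w1z.png

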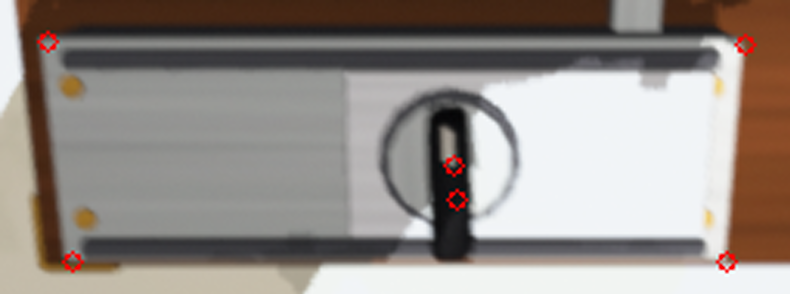

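```bash
python3 - <<'E'
from h import *
c=dict(np.load("pics/w1.npz"))
g=lambda p,z: ray(c,(p[0]/3.1+175,p[1]/3.1+125),z)[:2]
L=np.array([(0,.11),(0,-.07),(-.06,-.07),(-.06,.11)])
W=np.array([g(p,.09) for p in[(40,38),(743,38),(728,262),(65,262)]])
H=(L-L.mean(0)).T@(W-W.mean(0));th=np.arctan2(H[0,1]-H[1,0],H[0,0]+H[1,1])
Rr=np.array([[np.cos(th),-np.sin(th)],[np.sin(th),np.cos(th)]]);t=W.mean(0)-Rr@L.mean(0)
print(np.degrees(th),t,(L@Rr.T+t-W).round(4))
print("disc",(g((450,158),.10)-t)@Rr,"wing end",(g((453,258),.13)-t)@Rr,"wing far", (g((452,150),.13)-t)@Rr, (g((450,108),.106)-t)@Rr)
E
```

```text
-6.499946169047235 [ 0.49735011 -0.29716422] [[-0.0008 -0.0006]
 [-0.0006  0.0003]
 [ 0.0009  0.0012]
 [ 0.0005 -0.0009]]
disc [-0.02858977  0.0051665 ] wing end [-0.0449598   0.00458692] wing far [-0.01884579  0.0048544 ] [-0.01424437  0.00520362]
```

```bash
sed -i 's/^LK=.*/LK=np.radians(-6.5); LT=np.array([.497,-.2972])/' h.py; python3 - <<'E'
from h import *
go([*loc(-30,5),.104],LK+.02)
E
```

```text
t 1.55 turn [-0.023 -0.015 -0.118] shift [0.052 0.17  2.966] j6 2.56 F [2.2 2.9 0.3] w 0.0852 g 0.0
```

Emit:
send_rows([
  [1, 0.05, 0.17, 0.6, -0.02, -0.01, -0.12],
  [0.6, 0, 0, 0.8, 0, 0, 0],
  [0.5, 0, 0, 0.8, 0, 0, 0],
  [0.5, 0, 0, 0.76, 0, 0, 0],
  [0.5, 0, 0, 0, 0, 0, 0],
])

```text
t: 2.17
tool_pos: [0.4611, -0.2933, 0.1026]
tcp_rot: [-0.0, 0.999, -0.049, -0.003]
wrist_force: [-0.5, -0.5, 0.3]
width: 0.0425
grip_force: 0.0
```

```bash
python3 - <<'E'
from h import *
go([*loc(-30,5),.104],LK+.02)
E
```

```text
t 2.17 turn [-0.003  0.043 -0.033] shift [ 0.156 -0.126 -0.036] j6 2.53 F [-0.5 -0.5  0.3] w 0.0425 g 0.0
```

Emit:
send_rows([
  [0.5, 0.16, -0.13, 0, 0, 0.04, 0],
  [0.5, 0, 0, 0, 0, 0, 0],
])

```text
t: 2.42
tool_pos: [0.4712, -0.2905, 0.1066]
tcp_rot: [0.002, 0.999, -0.049, 0.003]
wrist_force: [-0.9, -0.8, 0.6]
width: 0.0426
grip_force: 0.0
```

```bash
python3 - <<'E'
from h import *
go([*loc(-30,5),.104],LK+.02)
E
```

```text
t 2.42 turn [ 0.032 -0.049 -0.027] shift [-0.089 -0.034  0.064] j6 2.54 F [-0.9 -0.8  0.6] w 0.0426 g 0.0
```

Emit:
send_rows([
  [0.5, 0, 0, 0, 0, 0, 0],
  [0.5, 0, 0, 0, 0, 0, 0],
])

```text
t: 2.68
tool_pos: [0.4701, -0.2903, 0.1055]
tcp_rot: [0.002, 0.999, -0.049, 0.002]
wrist_force: [-0.7, -0.1, 0.3]
width: 0.043
grip_force: 0.0
```

```bash
python3 - <<'E'
from h import *
go([*loc(-30,5),.104],LK+.02)
E
```

```text
t 2.67 turn [ 0.025 -0.036 -0.032] shift [-0.061 -0.031  0.038] j6 2.54 F [-0.7 -0.1  0.3] w 0.043 g 0.0
```

Emit:
send_rows([
  [0.3, -0.04, -0.03, 0, 0, -0.02, 0],
  [0, 0, 0, 0, 0, 0, 0],
  [0, 0, 0, 0, 0, 0, 0],
  [0, 0, 0, 0, 0, 0, 0],
  [0, 0, 0, 0, 0, 0, 0],
  [0, 0, 0, 0, 0, 0, 0],
])

```text
t: 3.42
tool_pos: [0.4682, -0.2886, 0.105]
tcp_rot: [0.001, 0.999, -0.049, 0.001]
wrist_force: [-1.2, 1.4, 4.3]
width: 0.009
grip_force: 59.2
```

```bash
python3 - <<'E'
from h import *
go([*loc(-30,5),.104],LK+1.3)
E
```

```text
t 3.42 turn [ 2.2e-02  5.0e-03 -9.2e+00] shift [-0.009 -0.008  0.024] j6 2.54 F [-1.2  1.4  4.3] w 0.009 g 59.15353059768677
```

Emit:
send_rows([
  [0, 0, 0, 0, 0, 0, -0.94],
  [0, 0, 0, 0, 0, 0, -0.94],
  [0, 0, 0, 0, 0, 0, -0.94],
  [0, 0, 0, 0, 0, 0, -0.94],
  [0, 0, 0, 0, 0, 0, -0.94],
  [0, 0, 0, 0, 0, 0, -0.94],
  [0, 0, 0, 0, 0, 0, -0.94],
  [0, 0, 0, 0, 0, 0, -0.94],
  [0, 0, 0, 0, 0, 0, -0.94],
  [0, 0, 0, 0, 0, 0, -0.94],
])

```text
t: 4.68
tool_pos: [0.4684, -0.289, 0.105]
tcp_rot: [0.002, 0.82, 0.572, -0.0]
wrist_force: [-1.8, 0.5, 3.1]
width: 0.0087
grip_force: 59.1
```

Emit:
send_rows([
  [0, 0, 0, 0, 0, 0, 0],
  [0, 0, 0, 0, 0, 0, 0],
])

```text
t: 4.92
tool_pos: [0.4684, -0.289, 0.105]
tcp_rot: [0.002, 0.822, 0.57, -0.0]
wrist_force: [-1.6, -0.4, 2.9]
width: 0.009
grip_force: 59.2
```

```bash
python3 - <<'E'
from h import *
go([*loc(-30,5+57),.1045],LK+1.32); print(monitor.sense()["moment"])
E
```

```text
t 4.92 turn [0.018 0.021 0.041] shift [ 1.379 -0.371  0.013] j6 1.23 F [-1.6 -0.4  2.9] w 0.009 g 59.16404664516449
[-0.04423059  0.29233449  0.05117075]
```

Emit:
send_rows([
  [0, 0.23, -0.062, 0, 0, 0, 0],
  [0, 0.23, -0.062, 0, 0, 0, 0],
  [0, 0.23, -0.062, 0, 0, 0, 0],
  [0, 0.23, -0.062, 0, 0, 0, 0],
  [0, 0.23, -0.062, 0, 0, 0, 0],
  [0, 0.23, -0.062, 0, 0, 0, 0],
  [0, 0, 0, 0, 0, 0, 0],
  [0, 0, 0, 0, 0, 0, 0],
])

```text
t: 5.92
tool_pos: [0.4746, -0.2342, 0.1051]
tcp_rot: [0.004, 0.821, 0.57, -0.001]
wrist_force: [3.4, -9.7, -2.3]
width: 0.0089
grip_force: 59.5
```

```bash
python3 - <<'E'
from h import *
go([*loc(-30,5+57),.1045],LK+1.32); s=monitor.sense()["tool_pos"][:2]-LT; print(s@np.array([-np.sin(LK),np.cos(LK)]))
E
```

```text
t 5.92 turn [0.037 0.051 0.05 ] shift [ 0.042 -0.027  0.014] j6 1.32 F [ 3.4 -9.7 -2.3] w 0.0089 g 59.49537456035614
0.060090494785971185
```

Emit:
send_rows([
  [0.5, 0, 0, 0, 0, 0, 0],
  [0.6, 0, 0, 0, 0, 0, 0],
  [0.6, 0, 0, 0, 0, 0, 0],
  [0.6, 0, 0, -0.8, 0, 0, 0],
  [0.6, 0, 0, -0.9, 0, 0, 0],
])

```text
t: 6.55
tool_pos: [0.4726, -0.2308, 0.1726]
tcp_rot: [0.0, 0.821, 0.571, -0.001]
wrist_force: [-0.1, -0.1, -0.6]
width: 0.0516
grip_force: 0.0
```

```bash
python3 - <<'E'
from h import *
go([.4915,.1994,.18],1.493)
E
```

```text
t 6.55 turn [-0.007  0.011 -1.993] shift [10.759 -0.365 -0.185] j6 1.32 F [-0.1 -0.1 -0.6] w 0.0516 g 0.0
```

Emit:
send_rows([
  [0.6, 0.2, 0, -0.2, 0, 0, -0.66],
  [0.6, 0.6, 0, 0, 0, 0, -0.66],
  [0.6, 1, 0, 0, 0, 0, -0.66],
  [0.6, 1, 0, 0, 0, 0, 0],
  [0.6, 1, 0, 0, 0, 0, 0],
  [0.6, 1, 0, 0, 0, 0, 0],
  [0.6, 1, 0, 0, 0, 0, 0],
  [0.6, 1, 0, 0, 0, 0, 0],
  [0.6, 1, 0, 0, 0, 0, 0],
  [0.6, 0.8, 0, 0, 0, 0, 0],
])

```text
t: 7.8
tool_pos: [0.5105, 0.1113, 0.1795]
tcp_rot: [0.001, 0.734, 0.679, -0.001]
wrist_force: [0.2, -0.9, 1.3]
width: 0.0511
grip_force: 0.0
```

Emit:
send_rows([
  [0.6, 0.8, 0, 0, 0, 0, 0],
  [0.6, 0.6, 0, 0, 0, 0, 0],
  [0.6, 0.4, 0, 0, 0, 0, 0],
  [0.6, 0.2, 0, 0, 0, 0, 0],
  [0.6, 0, 0, 0, 0, 0, 0],
])

```text
t: 8.43
tool_pos: [0.5174, 0.1894, 0.1794]
tcp_rot: [0.001, 0.735, 0.678, -0.001]
wrist_force: [0.6, 0.1, -0.2]
width: 0.0511
grip_force: 0.0
```

```bash
python3 - <<'E'
from h import *
go([.4915,.1994,.18],1.493)
c=camera("wrist");im=c["image"][:,:,::-1].copy()
np.savez("pics/w2.npz",**{k:c[k] for k in("intrinsics","rvec","tvec")})
t=-.078;Rr=np.array([[np.cos(t),-np.sin(t)],[np.sin(t),np.cos(t)]])
for x,y,z in[(.03,.035,.035),(.03,-.035,.035),(-.03,-.035,.035),(-.03,.035,.035),(.005,.014,.079),(-.005,-.014,.079),(.005,-.014,.079),(-.005,.014,.079)]:
    u=proj(c,[*(Rr@[x,y]+[.4915,.1994]),z])[0];print(u.round());cv2.circle(im,tuple(int(round(v)) for v in u),2,(255,0,0),1)
cv2.imwrite("pics/w2.png",im)
E
```

```text
t 8.43 turn [ 0.008  0.023 -0.012] shift [ 0.2   -0.665 -0.015] j6 1.86 F [ 0.6  0.1 -0.2] w 0.0511 g 0.0
[323. 126.]
[323. 206.]
[255. 206.]
[250. 126.]
[289. 163.]
[276. 200.]
[290. 200.]
[275. 163.]
```

View pics/w2.png

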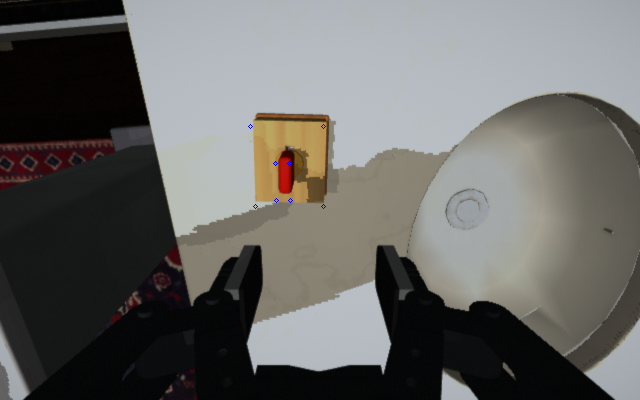

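The stand's top corners are near (255,120), (328,120), (324,203) and (256,203), with the red bow around (286,172). That puts the stand about 3–4 mm from my estimate.

```bash
python3 - <<'E'
from h import *
c=dict(np.load("pics/w2.npz"));im=cv2.imread("pics/w2.png")
hsv=cv2.cvtColor(im,cv2.COLOR_BGR2HSV)
roi=np.zeros(im.shape[:2],bool);roi[105:215,245:340]=1
red=roi&((hsv[...,0]<6)|(hsv[...,0]>174))&(hsv[...,1]>180)&(hsv[...,2]>90)
for v in range(148,200,3):
    x=np.where(red[v])[0]
    if len(x):print(v,x.min(),x.max(),im[v,int(x.mean())])
L=np.array([(.03,.035),(.03,-.035),(-.03,-.035),(-.03,.035)])
W=np.array([ray(c,p,.035)[:2] for p in[(328,120),(324,203),(256,203),(255,120)]])
H=(L-L.mean(0)).T@(W-W.mean(0));th=np.arctan2(H[0,1]-H[1,0],H[0,0]+H[1,1]);print(np.degrees(th),W.mean(0),W.round(4))
cv2.imwrite("pics/w2z.png",cv2.resize(im[105:215,240:345],None,fx=5,fy=5,interpolation=2))
E
```

```text
157 281 287 [  6   7 109]
160 279 290 [ 13  19 186]
163 279 290 [ 17  22 188]
166 279 290 [ 15  20 187]
169 279 290 [ 15  20 188]
172 279 290 [ 13  18 187]
175 279 290 [ 14  18 188]
178 279 290 [ 13  18 187]
181 279 290 [ 11  17 187]
184 279 290 [ 11  16 187]
187 279 290 [ 10  15 187]
190 279 290 [ 10  13 184]
-5.929864854972963 [0.49469308 0.20328512] [[0.5288 0.2366]
 [0.5202 0.1652]
 [0.4605 0.17  ]
 [0.4693 0.2413]]
```

View pics/w2z.png

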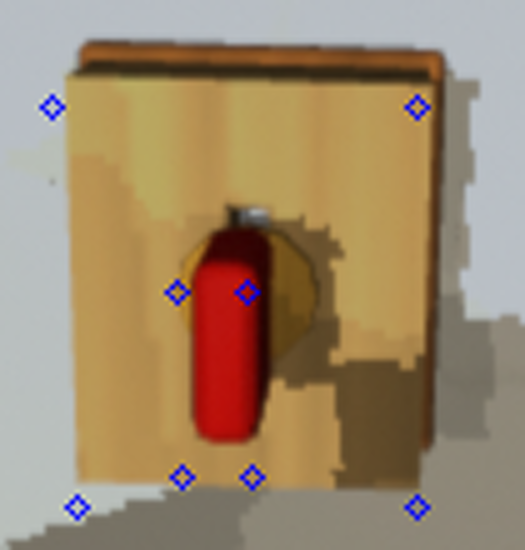

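```bash
python3 - <<'E'
from h import *
c=dict(np.load("pics/w2.npz"))
g=lambda p,z: ray(c,(p[0]/5+240,p[1]/5+105),z)[:2]
W=np.array([g(p,.035) for p in[(435,85),(420,488),(78,483),(68,73)]])
L=np.array([(.03,.035),(.03,-.035),(-.03,-.035),(-.03,.035)])
H=(L-L.mean(0)).T@(W-W.mean(0));th=np.arctan2(H[0,1]-H[1,0],H[0,0]+H[1,1]);print(np.degrees(th),W.mean(0))
print("bow",g((228,352),.079), g((192,352),.079),g((262,352),.079),g((228,262),.079),g((228,442),.079))
th=np.radians(-5.9)
go([*g((228,352),.079),.10],np.pi/2+th)
E
```

```text
-6.13303920676927 [0.4941494  0.20342533]
bow [0.49437657 0.20406659] [0.48915976 0.20447987] [0.49930367 0.20367627] [0.49580671 0.21728959] [0.49289898 0.19040496]
t 8.47 turn [0.008 0.024 0.165] shift [ 0.316 -0.612  1.985] j6 1.86 F [ 0.4  0.  -0.3] w 0.0515 g 0.0
```

Emit:
send_rows([
  [0.6, 0.16, -0.31, 0.5, 0, 0.02, 0.17],
  [0.6, 0.15, -0.3, 0.6, 0, 0, 0],
  [0.6, 0, 0, 0.6, 0, 0, 0],
  [0.6, 0, 0, 0.3, 0, 0, 0],
  [0.6, 0, 0, 0, 0, 0, 0],
  [0.6, 0, 0, 0, 0, 0, 0],
])

```text
t: 9.22
tool_pos: [0.4953, 0.2037, 0.1003]
tcp_rot: [0.001, 0.743, 0.669, 0.001]
wrist_force: [0.0, 0.0, 0.7]
width: 0.0516
grip_force: 0.0
```

```bash
python3 - <<'E'
from h import *
go([.4943,.2038,.047],np.pi/2-.105)
E
```

```text
t 9.22 turn [ 0.019 -0.002  0.006] shift [-1.000e-03 -2.500e-02  1.333e+00] j6 1.92 F [0.  0.  0.7] w 0.0516 g 0.0
```

Emit:
send_rows([
  [0.6, 0, -0.025, 0.5, 0.02, 0, 0],
  [0.6, 0, 0, 0.5, 0, 0, 0],
  [0.6, 0, 0, 0.33, 0, 0, 0],
  [0.6, 0, 0, 0, 0, 0, 0],
  [0.6, 0, 0, 0, 0, 0, 0],
  [0.6, 0, 0, 0, 0, 0, 0],
])

```text
t: 9.98
tool_pos: [0.4942, 0.2042, 0.0471]
tcp_rot: [-0.0, 0.743, 0.67, 0.0]
wrist_force: [0.1, -0.1, 0.4]
width: 0.051
grip_force: 0.0
```

```bash
python3 - <<'E'
from h import *
go([.4943,.2038,.047],np.pi/2-.105)
E
```

```text
t 9.97 turn [ 0.001 -0.004  0.011] shift [-0.009  0.004  0.003] j6 1.92 F [ 0.1 -0.1  0.4] w 0.051 g 0.0
```

Emit:
send_rows([
  [0.3, 0, 0, 0, 0, 0, 0],
  [0.2, 0, 0, 0, 0, 0, 0],
  [0, 0, 0, 0, 0, 0, 0],
  [0, 0, 0, 0, 0, 0, 0],
  [0, 0, 0, 0, 0, 0, 0],
  [0, 0, 0, 0, 0, 0, 0],
])

```text
t: 10.72
tool_pos: [0.4937, 0.204, 0.0465]
tcp_rot: [-0.0, 0.743, 0.67, -0.0]
wrist_force: [-0.4, -0.4, 3.7]
width: 0.0092
grip_force: 58.7
```

```bash
python3 - <<'E'
from h import *
go([.4943,.2038,.1],np.pi/2-.105);print(st()[0]["moment"])
E
```

```text
t 10.72 turn [-0.006 -0.001  0.01 ] shift [-0.004  0.015 -1.338] j6 1.92 F [-0.4 -0.4  3.7] w 0.0092 g 58.67278754711151
[ 0.00058984 -0.01679674  0.02313325]
```

Emit:
send_rows([
  [0, 0, 0, -0.4, 0, 0, 0],
  [0, 0, 0, -0.8, 0, 0, 0],
  [0, 0, 0, -0.9, 0, 0, 0],
  [0, 0, 0, -0.9, 0, 0, 0],
  [0, 0, 0, -0.8, 0, 0, 0],
  [0, 0, 0, 0, 0, 0, 0],
])

```text
t: 11.48
tool_pos: [0.4948, 0.2044, 0.2015]
tcp_rot: [0.001, 0.743, 0.67, 0.002]
wrist_force: [-0.2, -0.3, -0.8]
width: 0.0088
grip_force: 59.6
```

```bash
python3 - <<'E'
from h import *
print(loc(-30,-45)); go([*loc(-30,-45),.20],np.pi/2+LK)
E
```

```text
[ 0.4620987  -0.33851464]
t 11.47 turn [ 0.022 -0.013  0.072] shift [-13.578   0.724   0.038] j6 1.92 F [-0.2 -0.3 -0.8] w 0.0088 g 59.58487629890442
```

Emit:
send_rows([
  [0, -0.4, 0.04, 0, 0, 0, 0.07],
  [0, -0.8, 0.05, 0, 0, 0, 0],
  [0, -0.9, 0.05, 0, 0, 0, 0],
  [0, -1, 0.05, 0, 0, 0, 0],
  [0, -1, 0.05, 0, 0, 0, 0],
  [0, -1, 0.05, 0, 0, 0, 0],
  [0, -1, 0.05, 0, 0, 0, 0],
  [0, -1, 0.05, 0, 0, 0, 0],
  [0, -1, 0.05, 0, 0, 0, 0],
  [0, -1, 0.05, 0, 0, 0, 0],
])

```text
t: 12.72
tool_pos: [0.4701, -0.1613, 0.1966]
tcp_rot: [-0.002, 0.746, 0.666, -0.001]
wrist_force: [0.8, 0.1, -1.2]
width: 0.0089
grip_force: 59.6
```

Emit:
send_rows([
  [0, -1, 0.06, 0, 0, 0, 0],
  [0, -1, 0.06, 0, 0, 0, 0],
  [0, -0.9, 0.06, 0, 0, 0, 0],
  [0, -0.7, 0.05, 0, 0, 0, 0],
  [0, -0.5, 0.04, 0, 0, 0, 0],
  [0, -0.3, 0, 0, 0, 0, 0],
  [0, 0, 0, 0, 0, 0, 0],
  [0, 0, 0, 0, 0, 0, 0],
])

```text
t: 13.72
tool_pos: [0.4629, -0.3351, 0.1982]
tcp_rot: [-0.001, 0.746, 0.666, -0.0]
wrist_force: [-0.2, 0.7, -1.1]
width: 0.0093
grip_force: 59.6
```

```bash
python3 - <<'E'
from h import *
go([*loc(-30,-45),.145],np.pi/2+LK)
E
```

```text
t 13.72 turn [-0.013 -0.004  0.006] shift [-0.086 -0.009  1.329] j6 0.92 F [-0.2  0.7 -1.1] w 0.0093 g 59.5752739906311
```

```bash
python3 - <<'E'
from h import *
s,M=st()
c=camera("wrist");im=c["image"][:,:,::-1].copy()
np.savez("pics/w3.npz",**{k:c[k] for k in("intrinsics","rvec","tvec")})
P=[[*loc(-30+a,-45+b),.09] for a,b in((0,0),(3.5,14),(3.5,-14),(-3.5,14),(-3.5,-14))]
T=[s["tool_pos"]+M@np.array([a,b,.0345]) for a,b in((.013,.0025),(.013,-.0025),(-.013,.0025))]
k=proj(c,P);print(k.round(1));u0,v0=(k[0]-[80,60]).astype(int)
print("tip",proj(c,T).round(1),"off",u0,v0)
z=cv2.resize(im[v0:v0+120,u0:u0+160],None,fx=5,fy=5,interpolation=2)
for p in k:cv2.circle(z,tuple(int(v) for v in (p-[u0,v0])*5),3,(255,0,0),1)
for p in proj(c,T):cv2.circle(z,tuple(int(v) for v in (p-[u0,v0])*5),3,(0,255,0),1)
cv2.imwrite("pics/w3z.png",z)
E
```

```text
[[318.6 194. ]
 [323.3 176.2]
 [323.1 211.2]
 [314.  176.2]
 [314.1 211.2]]
tip [[323.6 206. ]
 [314.4 206. ]
 [323.3 249.1]] off 238 133
```

View pics/w3z.png

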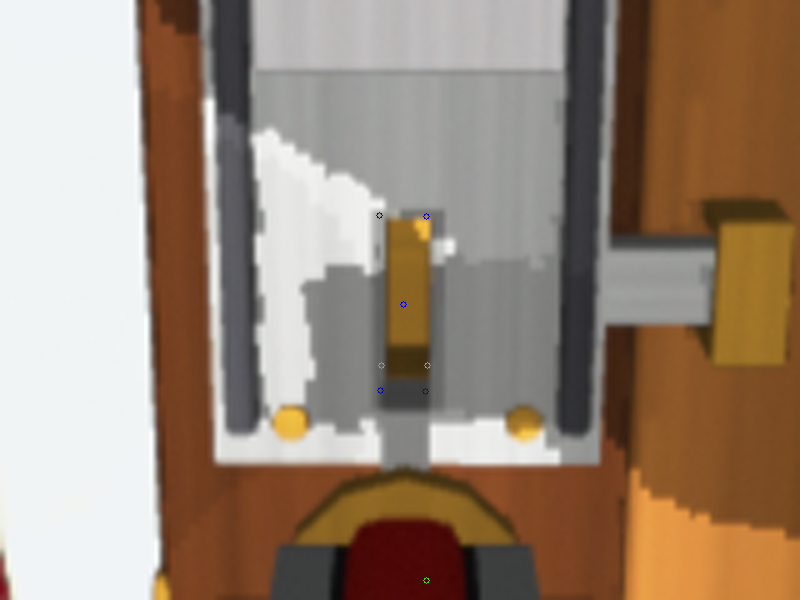

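The picture shows the open keyhole with its brass plug. Its chamfer spans about crop x 375–442 and y 210–410, so the keyhole is about 1 mm from my prediction. The blade tip edge near y 378 and the collar's far edge near y 470 will show where the key sits in the fingers.

```bash
python3 - <<'E'
from h import *
c=dict(np.load("pics/w3.npz"));s,M=st()
f=lambda a,b,z:((proj(c,s["tool_pos"]+M@np.array([a,b,.0345-z]))[0]-[238,133])*5).round()
print("collar far top",f(.012,0,.027),"bottom",f(.012,0,.023),"bow far top",f(.014,0,.067),"bow side",f(.0,.005,.067),"blade top +y",f(.013,0,.012),"tip",f(.013,0,0), "1mm shift",f(.011,0,.027),f(.012,0,0))
for p in((408.5,309),(408.5,222),(408.5,397)):
    g=ray(c,(p[0]/5+238,p[1]/5+133),.09)[:2]-LT;cs,sn=np.cos(LK),np.sin(LK);print(g@np.array([[cs,-sn],[sn,cs]]))
im=cv2.imread("pics/w3z.png");print(im[330:480:6,405].tolist())
go([*loc(-29.2,-45.8),.145],np.pi/2+LK)
E
```

```text
collar far top [406. 471.] bottom [406. 454.] bow far top [407. 664.] bow side [474. 831.] blade top +y [406. 404.] tip [406. 365.] 1mm shift [406. 481.] [406. 373.]
[-0.02917799 -0.04565835]
[-0.02921235 -0.03192668]
[-0.02914211 -0.05999781]
[[35, 101, 139], [35, 101, 141], [30, 89, 125], [20, 55, 77], [18, 46, 65], [17, 47, 66], [18, 47, 65], [21, 50, 69], [41, 62, 76], [63, 62, 62], [60, 61, 61], [61, 62, 61], [62, 63, 62], [79, 79, 79], [117, 119, 118], [132, 134, 134], [131, 132, 133], [132, 132, 133], [132, 132, 133], [131, 132, 132], [131, 132, 132], [131, 132, 133], [115, 119, 121], [46, 67, 79], [18, 52, 72]]
t 13.78 turn [-0.012 -0.003  0.008] shift [-0.109  0.008  1.332] j6 0.92 F [ 0.5 -0.4 -0.2] w 0.0092 g 59.57507014274597
```

Emit:
send_rows([
  [0, -0.09, 0.01, 0.5, 0, 0, 0],
  [0, 0, 0, 0.5, 0, 0, 0],
  [0, 0, 0, 0.4, 0, 0, 0],
  [0, 0, 0, 0.2, 0, 0, 0],
  [0, 0, 0, 0, 0, 0, 0],
  [0, 0, 0, 0, 0, 0, 0],
])

```text
t: 14.52
tool_pos: [0.4633, -0.3399, 0.1349]
tcp_rot: [0.0, 0.746, 0.666, -0.0]
wrist_force: [0.4, -0.9, -1.0]
width: 0.0095
grip_force: 59.6
```

```bash
python3 - <<'E'
from h import *
go([*loc(-29.2,-45.1),.115],np.pi/2+LK)
E
```

```text
t 14.53 turn [-0.003  0.006  0.002] shift [ 0.028 -0.013  0.499] j6 0.91 F [ 0.4 -0.9 -1. ] w 0.0095 g 59.57090735435486
```

Emit:
send_rows([
  [0, 0.03, -0.01, 0.12, 0, 0, 0],
  [0, 0, 0, 0.12, 0, 0, 0],
  [0, 0, 0, 0.12, 0, 0, 0],
  [0, 0, 0, 0.12, 0, 0, 0],
  [0, 0, 0, 0, 0, 0, 0],
  [0, 0, 0, 0, 0, 0, 0],
])

```text
t: 15.28
tool_pos: [0.4626, -0.3384, 0.115]
tcp_rot: [-0.0, 0.746, 0.666, -0.001]
wrist_force: [0.4, 0.5, -0.1]
width: 0.0095
grip_force: 59.6
```

```bash
python3 - <<'E'
from h import *
go([*loc(-29.2,-45.1),.1015],np.pi/2+LK)
E
```

```text
t 15.28 turn [-0.01   0.001  0.001] shift [-0.006  0.008  0.339] j6 0.91 F [ 0.4  0.5 -0.1] w 0.0095 g 59.570488929748535
```

Emit:
send_rows([
  [0, 0, 0, 0.05, 0, 0, 0.4],
  [0, 0, 0, 0.05, 0, 0, -0.8],
  [0, 0, 0, 0.05, 0, 0, 0.8],
  [0, 0, 0, 0.05, 0, 0, -0.8],
  [0, 0, 0, 0.05, 0, 0, 0.8],
  [0, 0, 0, 0.05, 0, 0, -0.8],
  [0, 0, 0, 0.05, 0, 0, 0.8],
  [0, 0, 0, 0.04, 0, 0, -0.8],
  [0, 0, 0, 0.02, 0, 0, 0.4],
  [0, 0, 0, 0, 0, 0, 0],
])

```text
t: 16.52
tool_pos: [0.463, -0.3394, 0.1015]
tcp_rot: [0.001, 0.746, 0.666, -0.001]
wrist_force: [-3.5, 1.3, 12.8]
width: 0.0092
grip_force: 61.7
```

```bash
python3 - <<'E'
from h import *
go([*loc(-29.2,-45.1),.1015],np.pi/2+LK)
E
```

```text
t 16.52 turn [ 0.006  0.021 -0.003] shift [ 0.017 -0.006 -0.   ] j6 0.91 F [-3.5  1.3 12.8] w 0.0092 g 61.6819167137146
```

Emit:
send_rows([
  [0, 0, 0, 0.04, 0, 0, 0.4],
  [0, 0, 0, 0.03, 0, 0, -0.8],
  [0, 0, 0, 0, 0, 0, 0.8],
  [0, 0, 0, 0, 0, 0, -0.8],
  [0, 0, 0, 0, 0, 0, 0.4],
  [0, 0, 0, 0, 0, 0, 0],
])

```text
t: 17.27
tool_pos: [0.4632, -0.3397, 0.1014]
tcp_rot: [0.002, 0.746, 0.666, -0.001]
wrist_force: [-7.4, 4.6, 28.8]
width: 0.0091
grip_force: 64.1
```

```bash
python3 - <<'E'
from h import *
go([*loc(-29.2,-45.1),.1015],np.pi/2+LK)
E
```

```text
t 17.27 turn [ 0.017  0.034 -0.002] shift [ 0.024 -0.012 -0.002] j6 0.91 F [-7.4  4.6 28.8] w 0.0091 g 64.11700487136841
```

Emit:
send_rows([
  [0, 0, 0, -0.03, 0, 0, 0.8],
  [0, 0, 0, 0, 0, 0, 0.9],
  [0, 0, 0, 0, 0, 0, 0.9],
  [0, 0, 0, 0, 0, 0, 0.9],
  [0, 0, 0, 0, 0, 0, 0.9],
  [0, 0, 0, 0, 0, 0, 0.9],
  [0, 0, 0, 0, 0, 0, 0.9],
  [0, 0, 0, 0, 0, 0, 0.9],
  [0, 0, 0, 0, 0, 0, 0.9],
  [0, 0, 0, 0, 0, 0, 0.9],
])

```text
t: 18.52
tool_pos: [0.4623, -0.339, 0.1014]
tcp_rot: [0.002, 0.994, 0.105, -0.0]
wrist_force: [-8.4, 4.8, 25.3]
width: 0.009
grip_force: 63.5
```

```bash
python3 - <<'E'
from h import *
go([*loc(-29.2,-45.1),.1015],LK-.08);print(st()[0]["moment"])
E
```

```text
t 18.52 turn [0.023 0.003 2.896] shift [ 0.013 -0.01  -0.002] j6 2.16 F [-8.4  4.8 25.3] w 0.009 g 63.46784949302673
[1.25400258 2.01015391 0.1643573 ]
```

Emit:
send_rows([
  [0, 0, 0, 0, 0, 0, 0.8],
  [0, 0, 0, 0, 0, 0, 0.8],
  [0, 0, 0, 0, 0, 0, 0.7],
  [0, 0, 0, 0, 0, 0, 0.5],
  [0, 0, 0, 0, 0, 0, 0.4],
  [0, 0, 0, 0, 0, 0, 0],
  [0, 0, 0, 0, 0, 0, 0],
])

```text
t: 19.4
tool_pos: [0.4625, -0.3385, 0.1014]
tcp_rot: [0.001, 0.993, -0.115, 0.0]
wrist_force: [-8.7, 5.4, 24.9]
width: 0.009
grip_force: 63.6
```

```bash
python3 - <<'E'
from h import *
go([*loc(-29.2,-45.1),.1015],LK-.08);print(st()[0]["moment"])
s,M=st();c=camera("side");im=c["image"][:,:,::-1];u=proj(c,[*loc(-30,-20),.1])[0].astype(int)
cv2.imwrite("pics/end.png",cv2.resize(im[max(u[1]-60,0):u[1]+50,u[0]-70:u[0]+70],None,fx=5,fy=5,interpolation=2))
E
```

```text
t 19.4 turn [ 0.015 -0.004 -0.27 ] shift [ 0.01   0.004 -0.002] j6 2.6 F [-8.7  5.4 24.9] w 0.009 g 63.5602605342865
[1.43994175 1.70906684 0.31734184]
```

View pics/end.png

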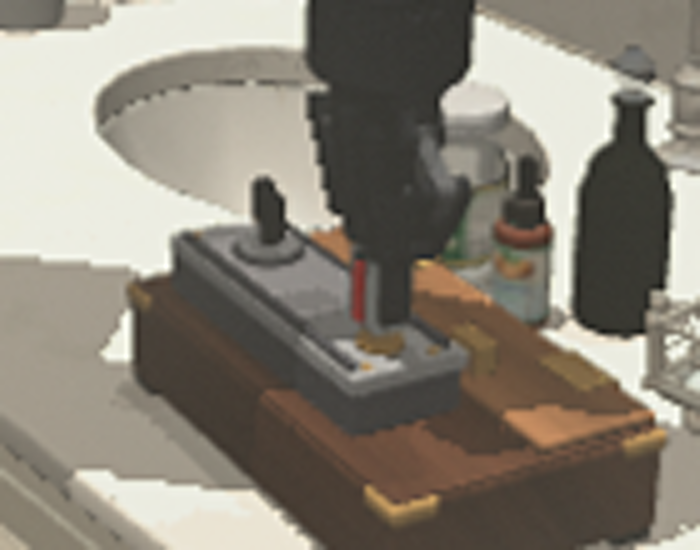

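The key's collar sits on the case, the cover is open, and the bow has turned about 97° with the twisting moment rising as if against the stop. The bottles and jars in view look undisturbed. I'm handing the job in.

```bash
python3 -c "
from cell import workorder
print(workorder.sign_off())"
```

```text
the job is handed in; nothing more can be done
None
```

I handed the job in at about 19.5 s with the arm still holding the key home and turned fully clockwise. The knob was loosened, the cover was slid open and, as far as I could see, nothing else was disturbed; the sign-off gave no verdict.

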